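Fetch the cap basket out of the dip tank with the hook rod

TASK

Take the hook rod from its stand and use it to lift the wire basket of blue caps by its orange bail out of the narrow dip tank; do not touch the basket with the gripper. Without tipping it, carry it and lower it gently (not dropped) into the grey drip tray so that it stands flat on the tray's floor with both caps still in it, unhook the rod and hang it upright back in the fork of its stand, fully seated. Leave the bottle, cup, carton and spinner at the back alone.

Things in the scene. Friction and masses are not known exactly. Their poses are not given: they have to be found in the camera images.
- tank: Fixed dry dip tank: steel sleeve, blue rim 135 mm up, on a dark flange 124 x 96 x 6 mm. Walls 3 mm, opening 84 mm along own x, 56 mm along own y. Ledges on the x walls (inner faces 34.5 mm from the axis, tops 33 mm up) carry the basket by its tabs; the shaft above is plain. Origin: centre of underside.
- stand: Fixed grey rod stand, base 110 x 85 mm; post on its +x side. Forked shelf, top 135 mm up, slot 14 mm wide along own x, open to -x; yellow lips 3 mm high cross the fork ends 28 to 34 mm before the seat. To take the rod: lift at least 8 mm, then move over 60 mm to the stand's -x; reverse this to return it. Origin: underside, below the seat.
- stand_seat (a point): The seat: point at the top of the forked shelf, 135 mm above the table, where the rod's origin is when it hangs home. The slot ends 7 mm beyond it (+x of the stand).
- rod: Loose hook rod, 0.16 kg, upright (own z up). Origin: centre of the underside of its collar (44 mm diameter, 8 mm thick), 135 mm up at the start. Red handle 18 x 18 mm square, faces along own x and y, 8 to 54 mm above the origin: grip here from above. Below, a 6 mm steel shaft goes down 105 mm, 20 mm toward own +x, and up 9 mm: an upward hook with a 14 mm gap.
- rod_hook (a point): On the rod: where the axis of the bail lies when it rests in the hook; 10 mm toward the rod's +x and 99.5 mm below its origin. The hook's metal reaches 8.5 mm below this point and 13 mm to either side along x (shaft and tip); the tip rises 6.5 mm above it.
- basket: Loose wire basket, about 0.15 kg, 64 mm (own x) x 44 mm (own y), rim 20 mm high; orange hanger tabs make it 79 mm long in x; fixed orange wire bail across y. It hangs in the tank by its tabs, its x along the tank's x (underside 16 mm above the table). Origin: centre of underside, z up. Holds the caps.
- basket_bail (a point): Middle of the top of the bail: axis of a 5 mm wire along the basket's y, straight for 8 mm, then sloping down to the sides at y = -/+21 mm; 56 mm above the basket's underside. At the start 72 mm above the table, 63 mm below the tank's rim. It can be hooked from either x side.
- cap_a: Loose blue round cap, 22 mm diameter, 8 mm high, lying in the basket. Origin: centre of the underside.
- cap_b: The other blue cap, same as cap_a.
- drip_tray: Loose grey open tray, 0.35 kg, 85 mm (own x) x 120 mm (own y), 36 mm high, walls and floor about 2 mm (basket stands about 2 mm above the tray's origin). Origin: centre of the underside. The basket fits best with its x along the tray's y.
- oil_bottle: Bystander: oil bottle with red tip, 49 mm diameter, 150 mm high. Origin: underside.
- cup: Bystander: white measuring cup, 54 mm diameter, 70 mm high. Origin: underside.
- bearing_box: Bystander: small white carton, 60 x 85 x 45 mm. Origin: underside.
- spinner: Bystander: cream fidget spinner, 82 x 94 x 15 mm. Origin: underside.

How it is judged (in metres and radians):
On the way, in this order (a step that is already met when the one before it is completed fails the run):
1. the basket hangs on the hook rod, its underside above the tank's rim (height (world z) of basket above 0.136 m and contact force between rod and basket above 0.5 N and distance between rod_hook and basket_bail below 0.015 m), for 0.2 s.
2. the basket stands flat in the drip tray, free of the rod (x of basket in the frame of drip_tray between -0.03 and 0.03 m and y of basket in the frame of drip_tray between -0.05 and 0.05 m and z of basket in the frame of drip_tray below 0.008 m and angle between basket's own z axis and vertical below 0.12 rad and contact force between rod and basket below 0.05 N and linear speed of basket below 0.03 m/s), for 0.2 s.
At the end, for the whole second after the job is handed in: Basket flat on the tray floor (upright within 0.12 rad, centre within 30 mm across, 50 mm along), both caps in it, tray flat on the table, rod at rest in the fork (origin within 12 mm sideways and 3 mm in height of the seat, upright within 0.06 rad) (x of basket in the frame of drip_tray between -0.03 and 0.03 m and y of basket in the frame of drip_tray between -0.05 and 0.05 m and z of basket in the frame of drip_tray below 0.008 m and angle between basket's own z axis and vertical below 0.12 rad and x of cap_a in the frame of basket between -0.031 and 0.031 m and y of cap_a in the frame of basket between -0.021 and 0.021 m and z of cap_a in the frame of basket between -0.002 and 0.022 m and x of cap_b in the frame of basket between -0.031 and 0.031 m and y of cap_b in the frame of basket between -0.021 and 0.021 m and z of cap_b in the frame of basket between -0.002 and 0.022 m and horizontal distance between rod and stand_seat below 0.012 m and z of rod in the frame of stand_seat between -0.003 and 0.003 m and angle between rod's own z axis and vertical below 0.06 rad and linear speed of each of basket, rod below 0.02 m/s and angle between drip_tray's own z axis and vertical below 0.05 rad and height (world z) of drip_tray below 0.005 m); the robot touches nothing.
It fails at once if the gripper touches the basket (contact force between the arm and basket above 0.5 N).
It fails at once if the fingers touch the basket (contact force between the fingers and basket above 0.5 N).
It fails at once if the basket is tipped by more than 0.7 rad (angle between basket's own z axis and vertical above 0.7 rad).
It fails at once if the basket falls or is flung (faster than 0.8 m/s) (linear speed of basket above 0.8 m/s).
It fails at once if a bystander at the back is moved by more than 20 mm (distance of any of oil_bottle, cup, bearing_box, spinner from where it was at the start of the episode above 0.02 m).
It also fails if it takes over 72 s, if anything falls off the work surface, if the arm or the gripper's body presses on something with over 40 N, if the wrist force passes 120 N, or if a joint passes its speed limit or range.

ROBOT

A 6-joint arm with a two-finger parallel gripper is mounted at the origin on a cart in front of the work surface, level with it; the furniture and walls round the work are solid. World frame = base frame: x ahead of the robot, y to its left, z up, the work surface at z = 0. Lengths are in mm, angles in rad, forces in N, time in s.
With the tool pointing down it reaches from about 275 to 750 mm from the base axis. Payload 10.2 kg.
Tool frame: the origin (TCP) lies at the centre of the arm's flange, where the gripper is bolted on; the fingertips stand 173 mm ahead of it and the grasp point (between the pads) lies 155 mm ahead of it; z points along the fingers, y is the line along which they close (so a half turn about z gives the same grasp; the last joint's range is limited). The gripper opens to 85 mm and grips with 20 to 120 N. Pads are 22 mm wide; open, the fingers measure 114 mm over their backs; the gripper's body (76 mm by 85 mm) begins 54 mm behind the grasp point. The pads swing forward as they close: fully open they stand 13 mm farther back than shut.
Start: joints at [1.002, 0.313, 1.498, -0, 1.331, -0.223], TCP at [177.962, 493.925, 404.694] pointing down, gripper open.
Joint ranges: [-2.94, 2.94], [-0.97, 2.17], [0.19, 2.56], [-1.23, 4.37], [0.02, 3.11], [-2.88, 2.88]. Speed limits (rad/s): [2.39, 2.39, 3.01, 3.14, 3.14, 3.14].

INTERFACE

Orientations are given as a unit quaternion [w, x, y, z].
In Python, from rig import ctrl, optics gives the robot as it stands (ctrl), with the cameras (optics).
- The arm moves only by the tool run_rows, called after "Emit:" by a JSON object that holds its "op" and its "data", one argument or row to a line. Schema: {"type":"object","properties":{"motion":{"type":"array","items":{"type":"array","items":{"type":"number"},"minItems":6,"maxItems":6},"minItems":1,"maxItems":8},"jaw":{"type":"number"},"grip_n":{"type":"number"},"only":{"type":"string"},"quiet":{"type":"boolean"},"lines":{"type":"string"}},"required":["motion"],"additionalProperties":false}. motion is a list of rows, 1 to 8 of them, each of 6 numbers: dx, dy, dz in a scale on which 1.0 is 400 mm, then a rotation vector rx, ry, rz in a scale on which 1.0 is 90 degrees; each row is the pose to reach, as a shift and turn from the pose commanded when the call began, along the tool's axes at that moment; what a row does not reach only later rows make up. A row lasts 1/10 s, in which the tool goes at most 50 mm and 0.15 rad, less where a joint would pass 70% of its speed; a pose out of reach is approached as far as the arm can. jaw is the opening from 0.0 (shut) to 1.0 (fully open), set as the call begins (left out keeps the last). The fingers move at their own pace and stop on an object; grip_n is the grip in N (left out, the last holds). Time passes only in rows, so rows that do not move let the fingers close. The tool returns the time, the measured TCP pose, the force, the opening and the grip force at its end. only (a regular expression) keeps the lines of the reply that match it, lines (a string "A,B") keeps lines A to B, and quiet returns only ok. No shift or turn number may pass 1 either way. Input that does not fit is refused with a message, and nothing moves.
- ctrl.sense(): the state, without advancing time (a new reading comes with each control period).
- optics.capture(name): name is "side" or "top"; returns the picture (384x512x3 uint8, red, green, blue); there is no depth.
- optics.calibration(name): a dict with "fx", "fy", "cx", "cy" (pixels), "position" and "attitude" of the camera in the world. Camera axes: x right, y down, z forward; pixel columns grow to the right and rows downward; lengths in mm; the calibration is good to about 2 mm. A picture is of the moment at which its call begins. calibration takes no time and is no camera call.
- ctrl.finish_job(): hands the job in; it is judged then, once.
The state is a dict: "time_s": time; "joints": joint angles; "dq": joint speeds; "tau": joint torques, N m; "eef_pos": TCP position; "ee_rot": TCP orientation; "force": force on the tool from outside, world axes, zero at the start; "wrist_torque": the same for the moment, N m; "grip_width": opening from 0.0 (shut) to 1.0 (fully open); "grip_force": force on a finger pad.
Only numpy, scipy, OpenCV 4.12 (cv2) and the standard library are available. Lean on these libraries where they do the work, as an engineer would, in place of code of your own. Each camera call takes 0.05 s, during which the arm holds its last target. There are 200 camera calls.

## Working session

There is one attempt and no reset: what is moved stays moved. The work goes in short steps, Python scripts to look and compute and a tool call to move; the robot and the scene stay as the last step left them, time stands still between calls to the robot, and variables do not carry over. Pictures are saved under pics/ and viewed, at most 13 in all, crops included, and the job is handed in when it is done.

```bash
ls; mkdir -p pics; python3 - <<'E'
from rig import ctrl, optics
import cv2
for n in("side","top"):
    cv2.imwrite(f"pics/{n}0.png",optics.capture(n)[:,:,::-1]); print(optics.calibration(n))
print(ctrl.sense())
E
```

```text
pics
rig.py
{'fx': 389.9042656708298, 'fy': 389.9042656708298, 'cx': 260.1661716211179, 'cy': 188.24603780244146, 'position': array([ -57.32619947, -875.80613098,  567.33730559]), 'attitude': array([-0.51504452,  0.80058804, -0.26211985,  0.15837018])}
{'fx': 384.37931270402777, 'fy': 384.37931270402777, 'cx': 257.8733971266548, 'cy': 190.66202229911087, 'position': array([ 352.69257643,  -58.67096176, 1191.33958112]), 'attitude': array([-0.06848643,  0.70793573, -0.70030994,  0.06084903])}
{'time_s': 0.1, 'joints': array([ 1.00161616e+00,  3.13457404e-01,  1.49833596e+00,  6.78944761e-06,
        1.33099793e+00, -2.23380199e-01]), 'dq': array([-1.55982788e-03, -2.45456385e-03, -2.31305190e-03,  2.37541468e-03,
       -7.49892462e-05,  1.22993421e-03]), 'tau': array([ 3.00220825e-03, -4.12906337e+01, -2.60141855e+01, -1.79354474e-04,
        3.02784116e-03,  2.27640874e-05]), 'eef_pos': array([177.94118744, 493.9088926 , 404.169224  ]), 'ee_rot': array([-2.34373484e-04,  1.72040578e-01,  9.85089681e-01, -5.51603593e-04]), 'force': array([-0.13110076, -0.46409239, -0.02256431]), 'wrist_torque': array([ 0.02437549,  0.00589115, -0.03022023]), 'grip_force': 0.0, 'grip_width': 1.0008778683758612}
```

View pics/side0.png

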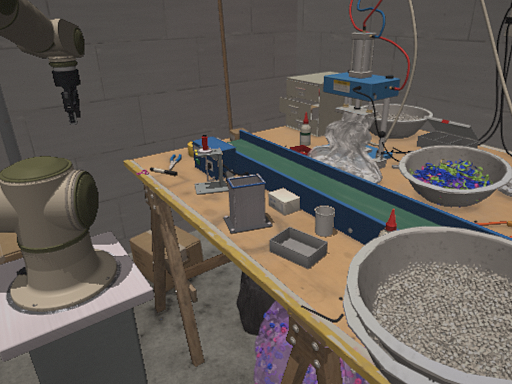

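View pics/top0.png

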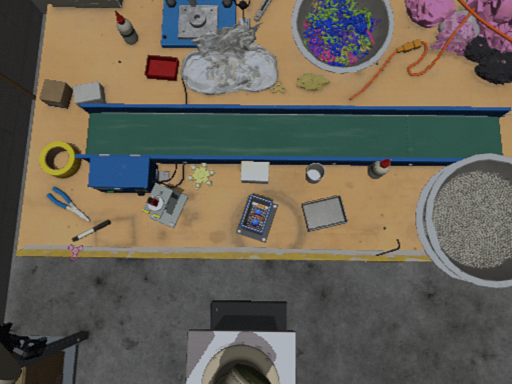

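The side view shows the stand at about (213,170), the tank at (246,200) and the tray at (298,247). In the top view the stand is at (165,204), the tank at (257,217) and the tray at (324,213). I'll enlarge both.

```bash
python3 - <<'E'
import cv2,numpy as np
t=cv2.imread("pics/top0.png");s=cv2.imread("pics/side0.png")
a=cv2.resize(t[175:245,135:355],(770,245),interpolation=cv2.INTER_CUBIC)   #3.5
b=cv2.resize(s[130:270,185:335],(375,350),interpolation=cv2.INTER_CUBIC)   #2.5
c=cv2.resize(t[178:228,138:191],(371,350),interpolation=cv2.INTER_CUBIC)   #7
o=np.zeros((600,770,3),np.uint8);o[:245]=a;o[250:600,:375]=b;o[250:600,390:761]=c
cv2.imwrite("pics/crop0.png",o)
E
```

```text
(no output)
```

View pics/crop0.png

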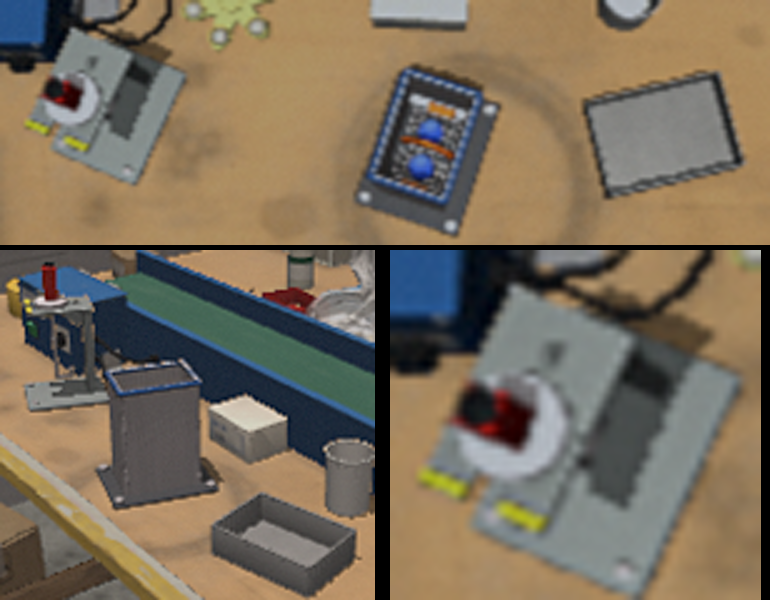

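The top crop shows the rod's white collar at image px (155,203), with yellow lips at (146,212) and (157,216). The tank rim is the blue quad around (257,213) with the orange bail across it, and the tray rim is the quad at (324,213). Next I'll measure with masks.

```bash
cat > h.py <<'E'
import cv2,numpy as np
from rig import ctrl, optics
from scipy.spatial.transform import Rotation as R
C={n:optics.calibration(n) for n in("side","top")}
def rot(n): return R.from_quat(C[n]["attitude"],scalar_first=True).as_matrix()
def ray(n,p):
    c=C[n];d=rot(n)@[(p[0]-c["cx"])/c["fx"],(p[1]-c["cy"])/c["fy"],1];return np.array(c["position"]),d/np.linalg.norm(d)
def plane(n,p,z):
    o,d=ray(n,p);return o+d*(z-o[2])/d[2]
def tri(ps,pt):
    o1,d1=ray("side",ps);o2,d2=ray("top",pt)
    s=np.linalg.lstsq(np.c_[d1,-d2],o2-o1,rcond=None)[0];a,b=o1+d1*s[0],o2+d2*s[1];return (a+b)/2,np.linalg.norm(a-b)
def proj(n,X):
    c=C[n];v=rot(n).T@(np.asarray(X)-c["position"]);return np.array([c["fx"]*v[0]/v[2]+c["cx"],c["fy"]*v[1]/v[2]+c["cy"]])
def mask(img,lo,hi,box): # box x0,y0,x1,y1
    m=cv2.inRange(cv2.cvtColor(img,cv2.COLOR_BGR2HSV),np.array(lo),np.array(hi));o=np.zeros_like(m);x0,y0,x1,y1=box;o[y0:y1,x0:x1]=m[y0:y1,x0:x1];return o
def blobs(m,amin=3):
    n,l,s,c=cv2.connectedComponentsWithStats(m);return [(np.round(c[i],2).tolist(),s[i].tolist()) for i in range(1,n) if s[i][4]>=amin]
def quad(m):
    p=np.argwhere(m)[:,::-1].astype(np.float32);return cv2.minAreaRect(p),cv2.boxPoints(cv2.minAreaRect(p))
E
python3 - <<'E'
from h import *
t=cv2.imread("pics/top0.png");s=cv2.imread("pics/side0.png")
np.set_printoptions(precision=1,suppress=True)
blue=([100,80,40],[130,255,255])
for lab,m in dict(yel=mask(t,[22,150,120],[35,255,255],(138,200,175,225)),red_t=mask(t,[0,130,50],[8,255,255],(138,190,175,215)),
  white_t=mask(t,[0,0,190],[180,40,255],(144,190,168,215)),blue_t=mask(t,*blue,(235,190,285,240)),orange_t=mask(t,[5,170,120],[16,255,255],(245,200,270,228)),
  tray_t=mask(t,[0,0,0],[180,80,100],(298,190,350,235)),
  red_s=mask(s,[0,130,50],[8,255,255],(195,130,220,160)),white_s=mask(s,[0,0,180],[180,40,255],(190,140,222,160)),blue_s=mask(s,*blue,(224,170,272,192)),yel_s=mask(s,[22,130,100],[35,255,255],(190,140,215,170))).items():
    b=blobs(m);print(lab,b[:7])
    if lab in("blue_t","tray_t"):
        z=135 if lab=="blue_t" else 36
        k=max(b,key=lambda q:q[1][2]*q[1][3])[1]; mm=m.copy()
        r,q=quad(m);print(r);W=np.array([plane("top",p,z) for p in q]);print(W,W.mean(0))
    if lab=="blue_s": print(quad(m))
E
```

```text
yel [([144.91, 210.82], [142, 210, 7, 3, 11]), ([156.5, 215.5], [154, 214, 6, 4, 12])]
red_t [([153.5, 199.5], [153, 198, 2, 4, 6]), ([151.83, 203.33], [150, 203, 4, 2, 6])]
white_t [([158.25, 204.83], [153, 199, 9, 11, 24]), ([150.0, 206.4], [149, 205, 3, 4, 5])]
blue_t [([258.03, 215.24], [240, 195, 33, 39, 160]), ([245.4, 208.0], [245, 206, 2, 5, 5]), ([257.66, 211.83], [254, 209, 8, 7, 41]), ([254.94, 222.34], [251, 219, 8, 8, 47])]
((256.0000305175781, 213.50001525878906), (24.349538803100586, 34.46882629394531), 18.434947967529297)
[[449.    4.7 135. ]
 [540.6 -23.9 135. ]
 [519.5 -88.5 135. ]
 [428.6 -59.  135. ]] [484.4 -41.7 135. ]
orange_t [([258.08, 216.46], [253, 215, 11, 5, 13])]
tray_t [([326.57, 213.32], [302, 196, 45, 36, 240])]
((324.0337219238281, 213.14605712890625), (28.332298278808594, 40.17490005493164), 77.00537872314453)
[[ 527.2 -177.    36. ]
 [ 556.2 -296.3   36. ]
 [ 472.2 -313.1   36. ]
 [ 443.9 -195.4   36. ]] [ 499.9 -245.5   36. ]
red_s [([204.29, 142.66], [202, 136, 6, 14, 65])]
white_s [([203.58, 150.32], [199, 149, 12, 3, 19])]
blue_s [([225.0, 170.57], [224, 170, 4, 3, 7]), ([256.74, 177.66], [226, 170, 46, 21, 345]), ([249.67, 175.83], [248, 175, 5, 2, 6]), ([237.5, 177.81], [230, 177, 16, 3, 16])]
(((247.5, 179.99998474121094), (46.99999237060547, 19.999996185302734), 0.0), array([[224., 190.],
       [224., 170.],
       [271., 170.],
       [271., 190.]], dtype=float32))
yel_s [([190.5, 144.5], [190, 144, 2, 2, 4]), ([195.7, 152.1], [195, 150, 3, 5, 10])]
```

```bash
python3 - <<'E'
from h import *
np.set_printoptions(precision=2,suppress=True)
t=cv2.imread("pics/top0.png");s=cv2.imread("pics/side0.png")
a=plane("top",(144.91,210.82),138);b=plane("top",(156.5,215.5),138);m=(a+b)/2
yl=(a-b)/np.linalg.norm(a-b);xs=np.array([yl[1],-yl[0],0]) # stand x = y x z
seat=m+31*xs;seat[2]=135
print(a,b,"len",np.linalg.norm(a-b),"x dir",xs,np.degrees(np.arctan2(xs[1],xs[0])),"seat",seat)
for z in(135,143,189):
    q=seat.copy();q[2]=z;print(z,proj("top",q),proj("side",q))
# tank rim blue, excluding bits
print("bail72",plane("top",(258.08,216.46),72))
# stand base corners in top crop (pixels) -> z~base top 8
for p in((188,195.9),(173.7,227.3),(150,216)): print(plane("top",p,6))
A=np.array([484.4,-41.7,135]);
ang=np.radians(-17.4);u=np.array([np.cos(ang),np.sin(ang),0]);v=np.array([-u[1],u[0],0])
for i,j in((1,1),(1,-1),(-1,-1),(-1,1)): print("rim corner", proj("side",A+45*i*u+31*j*v),proj("top",A+45*i*u+31*j*v))
c=cv2.resize(s[128:198,185:225],(440,590),interpolation=cv2.INTER_CUBIC)
d=cv2.resize(s[160:200,218:278],(360,240),interpolation=cv2.INTER_CUBIC)
e=cv2.resize(t[190:240,235:280],(315,350),interpolation=cv2.INTER_CUBIC)
o=np.zeros((590,800,3),np.uint8);o[:,:440]=c;o[:240,440:]=d;o[240:590,450:765]=e;cv2.imwrite("pics/crop1.png",o)
E
```

```text
[487.91 265.96 138.  ] [475.23 233.01 138.  ] len 35.301260103533465 x dir [ 0.93 -0.36  0.  ] -21.038756646864716 seat [510.5  238.36 135.  ]
135 [155.63 203.01] [206.1  151.43]
143 [154.85 202.58] [205.92 149.16]
189 [150.1  199.94] [204.87 135.88]
bail72 [483.24 -46.81  72.  ]
[553.33 174.28   6.  ]
[454.54 214.11   6.  ]
[488.81 289.72   6.  ]
rim corner [258.11 173.57] [250.48 194.71]
rim corner [265.09 181.73] [271.66 201.5 ]
rim corner [233.3  186.47] [261.67 232.38]
rim corner [227.71 177.89] [240.23 225.38]
```

View pics/crop1.png

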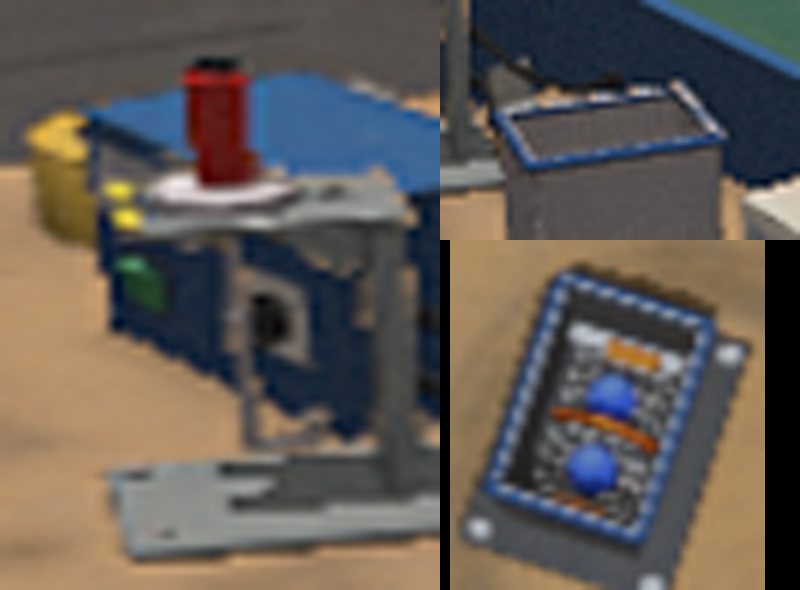

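The hook points toward the stand's +x: in the side view its foot runs from (207,180) to its tip at (214,177). The rim corners from both views agree with tank (484.4, -41.7) at yaw -17.4° and rim height 135. The handle top also agrees in both views.

The rows are not in the units I measure in: shifts go in shares of 400 mm and turns go in shares of 90 degrees. I convert before sending: -399 mm is -0.9975, -350 mm is -0.875, 0.03 rad is 0.0191.

```bash
cat >> h.py <<'E'
def delta(x,y,z,psi):
    """tool-axis shift+turn from the present measured pose to TCP x,y,z with tool x at world angle psi (deg), pointing down"""
    s=ctrl.sense();M=R.from_quat(s["ee_rot"],scalar_first=True);p=np.radians(psi)
    T=R.from_matrix(np.array([[np.cos(p),np.sin(p),0],[np.sin(p),-np.cos(p),0],[0,0,-1.]]))
    return np.round(np.r_[M.inv().apply(np.array([x,y,z])-s["eef_pos"]),(M.inv()*T).as_rotvec()*1000])
E
python3 - <<'E'
from h import *
print(delta(510.5,238.4,400,158.5),"rz in mrad")
for y in(-15,-21.5,-28,-111):
    a=np.radians(y);c=np.array([510.5,238.4,0]);u=np.array([np.cos(a),np.sin(a),0])
    print(y,[proj("side",c+20*u+[0,0,z]).round(1).tolist() for z in(30,39)],proj("side",c+[0,0,30]).round(1))
print(plane("top",(256.5,215.1),72), proj("top",(484.4,-41.7,72)))
print([ (plane("top",p,36)).round(1) for p in((302.2,204),(339.8,196))])
E
```

```text
[-399. -128.    4.   -1.   -0.   29.] rz in mrad
-15 [[214.0, 179.3], [213.8, 176.9]] [208.4 180.2]
-21.5 [[214.1, 179.5], [213.9, 177.1]] [208.4 180.2]
-28 [[214.2, 179.8], [214.0, 177.4]] [208.4 180.2]
-111 [[209.2, 182.4], [209.0, 180.0]] [208.4 180.2]
[487.18647999 -42.13647997  72.        ] [256.33906881 216.04575897]
[array([ 526.8, -179.8,   36. ]), array([ 552.6, -294.4,   36. ])]
```

Emit:
{"op": "run_rows", "data": {
  "motion": [
    [-0.125,-0.04,0,0,0,0.0064],
    [-0.25,-0.08,0,0,0,0.0127],
    [-0.375,-0.12,0,0,0,0.0191],
    [-0.5,-0.16,0,0,0,0.0191],
    [-0.625,-0.2,0,0,0,0.0191],
    [-0.75,-0.24,0,0,0,0.0191],
    [-0.875,-0.28,0,0,0,0.0191],
    [-0.9975,-0.32,0,0,0,0.0191]
  ],
  "jaw": 1.0,
  "grip_n": 40
}}

```text
time_s: 0.9
eef_pos: [496.3, 248.3, 404.5]
ee_rot: [-0.0, 0.187, 0.982, -0.0]
force: [0.6, 1.8, -0.4]
grip_width: 0.996
grip_force: 0.0
```

Emit:
{"op": "run_rows", "data": {
  "motion": [
    [0,0,0,0,0,0],
    [0,0,0,0,0,0]
  ]
}}

```text
time_s: 1.1
eef_pos: [495.4, 249.3, 404.0]
ee_rot: [-0.001, 0.188, 0.982, -0.0]
force: [-1.0, -0.1, -0.7]
grip_width: 1.001
grip_force: 0.0
```

```bash
python3 - <<'E'
from h import *
print(delta(510.5,238.4,322,158.5))
cv2.imwrite("pics/s1.png",cv2.resize(cv2.cvtColor(optics.capture("side"),cv2.COLOR_RGB2BGR)[60:200,150:270],(480,560),interpolation=cv2.INTER_CUBIC))
E
```

```text
[-18.  -5.  82.  -1.  -1.  -2.]
```

View pics/s1.png

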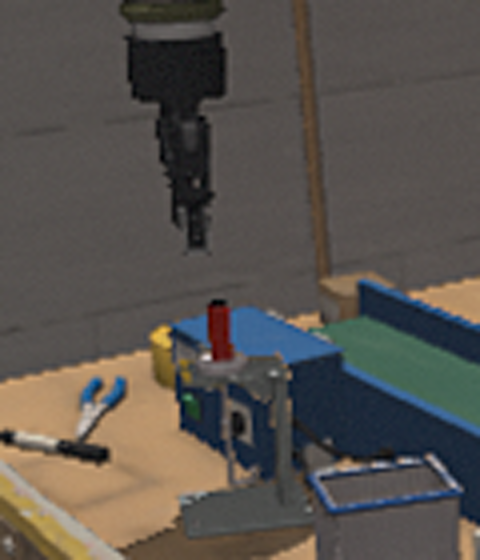

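The open gripper is above and slightly left of the handle, whose top is at about crop (217,302). The remaining 18 mm shift accounts for that offset.

In the tool's units: 82 mm is 0.205, 75 mm is 0.1875.

Emit:
{"op": "run_rows", "data": {
  "motion": [
    [-0.045,-0.0125,0,0,0,0],
    [-0.045,-0.0125,0,0,0,0],
    [-0.045,-0.0125,0.075,0,0,0],
    [-0.045,-0.0125,0.1375,0,0,0],
    [-0.045,-0.0125,0.1875,0,0,0],
    [-0.045,-0.0125,0.205,0,0,0],
    [-0.045,-0.0125,0.205,0,0,0]
  ]
}}

```text
time_s: 1.85
eef_pos: [509.6, 239.0, 322.4]
ee_rot: [-0.001, 0.187, 0.982, -0.0]
force: [1.0, 0.4, -0.3]
grip_width: 1.005
grip_force: 0.0
```

```bash
python3 - <<'E'
from h import *
print(delta(510.5,238.4,322,158.5))
E
```

```text
[-1. -0.  0. -1. -1. -0.]
```

In the tool's units: -1 mm is -0.0025.

Emit:
{"op": "run_rows", "data": {
  "motion": [
    [-0.0025,0,0,0,0,0],
    [-0.0025,0,0,0,0,0],
    [-0.0025,0,0,0,0,0],
    [-0.0025,0,0,0,0,0],
    [-0.0025,0,0,0,0,0],
    [-0.0025,0,0,0,0,0],
    [-0.0025,0,0,0,0,0],
    [-0.0025,0,0,0,0,0]
  ],
  "jaw": 0.0,
  "grip_n": 80
}}

```text
time_s: 2.65
eef_pos: [510.8, 238.3, 323.2]
ee_rot: [0.0, 0.187, 0.982, 0.0]
force: [-0.4, -0.8, 5.0]
grip_width: 0.199
grip_force: 78.5
```

In the tool's units: -14 mm is -0.035, -12 mm is -0.03.

Emit:
{"op": "run_rows", "data": {
  "motion": [
    [0,0,0,0,0,0],
    [0,0,0,0,0,0],
    [0,0,-0.01,0,0,0],
    [0,0,-0.02,0,0,0],
    [0,0,-0.03,0,0,0],
    [0,0,-0.035,0,0,0],
    [0,0,-0.035,0,0,0]
  ]
}}

```text
time_s: 3.35
eef_pos: [510.8, 238.3, 337.0]
ee_rot: [0.0, 0.187, 0.982, 0.0]
force: [-0.3, -1.1, -0.8]
grip_width: 0.2
grip_force: 78.0
```

```bash
python3 -c "
from h import *
print(ctrl.sense()['eef_pos'],ctrl.sense()['ee_rot'])"
```

```text
[510.778108   238.31380831 336.95614648] [1.78387761e-04 1.86794259e-01 9.82399036e-01 8.45077283e-05]
```

In the tool's units: 75 mm is 0.1875, 70 mm is 0.175.

Emit:
{"op": "run_rows", "data": {
  "motion": [
    [0.025,0,0,0,0,0],
    [0.0625,0,0,0,0,0],
    [0.1,0,0,0,0,0],
    [0.1375,0,0,0,0,0],
    [0.175,0,0,0,0,0],
    [0.1875,0,-0.05,0,0,0],
    [0.1875,0,-0.15,0,0,0],
    [0.1875,0,-0.15,0,0,0]
  ]
}}

```text
time_s: 4.15
eef_pos: [440.6, 266.4, 401.3]
ee_rot: [0.004, 0.186, 0.982, 0.002]
force: [0.3, 0.0, -1.5]
grip_width: 0.203
grip_force: 78.3
```

```bash
python3 - <<'E'
from h import *
f=[optics.capture(n)[:,:,::-1] for n in("side","top")]
cv2.imwrite("pics/s2.png",np.vstack([cv2.resize(f[0][110:200,170:270],(500,450),interpolation=cv2.INTER_CUBIC)]));
p=ctrl.sense()["eef_pos"];print(p)
for z in(0,-105): print(proj("side",p+[0,0,-187.7+z]).round(1))
a=np.radians(-21.5);print(proj("side",p+[20*np.cos(a),20*np.sin(a),-187.7-96]).round(1))
E
```

```text
[440.40939396 266.03637263 396.96669485]
[181.  131.9]
[184.2 162.3]
[190.  159.2]
```

View pics/s2.png

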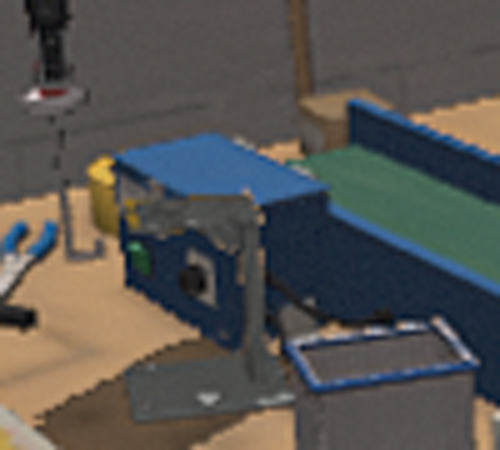

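The rod hangs straight from the gripper. The hook foot is at px (183.6,161.6), within 1 px of the prediction, with its tip to the right. Next I go above the tank's -x side.

```bash
python3 -c "
from h import *
print(delta(456.9,-33,455,162.6))"
```

```text
[-125. -272.  -58.    1.    1.  -72.]
```

In the tool's units: -245 mm is -0.6125, -125 mm is -0.3125, -0.072 rad is -0.0458.

Emit:
{"op": "run_rows", "data": {
  "motion": [
    [0,0,-0.075,0,0,0],
    [0,-0.025,-0.145,0,0,0],
    [-0.025,-0.1125,-0.145,0,0,-0.0127],
    [-0.075,-0.2125,-0.145,0,0,-0.0255],
    [-0.125,-0.3125,-0.145,0,0,-0.0382],
    [-0.175,-0.4125,-0.145,0,0,-0.0458],
    [-0.225,-0.5125,-0.145,0,0,-0.0458],
    [-0.275,-0.6125,-0.145,0,0,-0.0458]
  ]
}}

```text
time_s: 5.05
eef_pos: [453.0, -4.1, 453.4]
ee_rot: [-0.001, 0.151, 0.988, 0.0]
force: [1.1, 0.6, -2.3]
grip_width: 0.195
grip_force: 78.6
```

Emit:
{"op": "run_rows", "data": {
  "motion": [
    [0,0,0,0,0,0],
    [0,0,0,0,0,0],
    [0,0,0,0,0,0]
  ]
}}

```text
time_s: 5.35
eef_pos: [453.3, -1.6, 454.0]
ee_rot: [-0.001, 0.151, 0.989, 0.0]
force: [0.5, 0.7, -1.6]
grip_width: 0.204
grip_force: 78.7
```

```bash
python3 -c "
from h import *
print(delta(456.9,-33,455,162.6))"
```

```text
[-13. -29.  -1.   0.  -1.   1.]
```

In the tool's units: -29 mm is -0.0725, -15 mm is -0.0375.

Emit:
{"op": "run_rows", "data": {
  "motion": [
    [-0.0175,-0.0375,0,0,0,0],
    [-0.0325,-0.0725,0,0,0,0],
    [-0.0325,-0.0725,0,0,0,0],
    [-0.0325,-0.0725,0,0,0,0]
  ]
}}

```text
time_s: 5.75
eef_pos: [457.1, -33.0, 454.5]
ee_rot: [-0.0, 0.151, 0.989, 0.0]
force: [0.6, -0.4, -1.8]
grip_width: 0.197
grip_force: 78.8
```

```bash
python3 - <<'E'
from h import *
print(delta(456.9,-33,455,162.6))
f=[cv2.cvtColor(optics.capture(n),cv2.COLOR_RGB2BGR) for n in("side","top")]
cv2.imwrite("pics/s3.png",np.hstack([cv2.resize(f[0][110:210,205:285],(400,500),interpolation=cv2.INTER_CUBIC),cv2.resize(f[1][165:245,225:289],(400,500),interpolation=cv2.INTER_CUBIC)]));
p=ctrl.sense()["eef_pos"];a=np.radians(-17.4)
print(proj("side",p+[0,0,-188-105]).round(1),proj("side",p+[20*np.cos(a),20*np.sin(a),-188-96]).round(1))
E
```

```text
[ 0. -0. -1.  0. -1.  1.]
[235.7 172.3] [242.7 168.3]
```

View pics/s3.png

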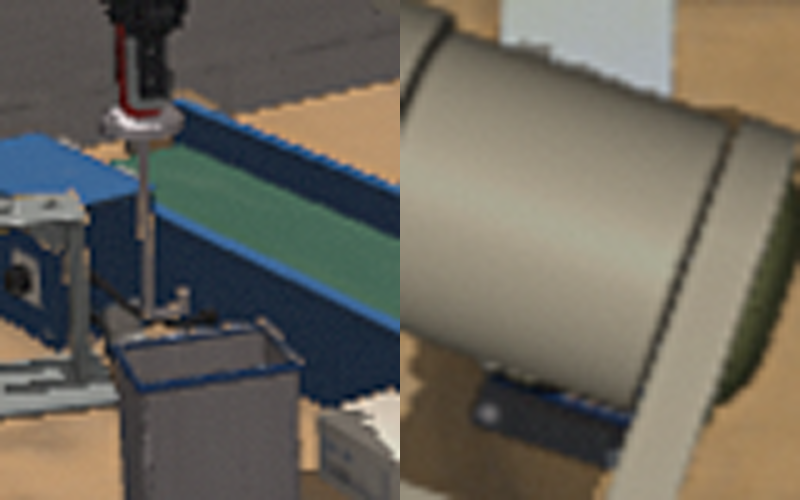

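The hook foot is at px (235,173), as predicted, just above the tank opening; the arm hides the top view. I'll go down now.

In the tool's units: 80 mm is 0.2, 78 mm is 0.195.

Emit:
{"op": "run_rows", "data": {
  "motion": [
    [0,0,0.0375,0,0,0],
    [0,0,0.075,0,0,0],
    [0,0,0.1125,0,0,0],
    [0,0,0.15,0,0,0],
    [0,0,0.175,0,0,0],
    [0,0,0.195,0,0,0],
    [0,0,0.2,0,0,0]
  ]
}}

```text
time_s: 6.55
eef_pos: [457.1, -33.7, 374.1]
ee_rot: [-0.0, 0.151, 0.989, 0.0]
force: [0.0, 0.5, -1.7]
grip_width: 0.192
grip_force: 78.8
```

Emit:
{"op": "run_rows", "data": {
  "motion": [
    [0,0,0.0175,0,0,0],
    [0,0,0.035,0,0,0],
    [0,0,0.0525,0,0,0],
    [0,0,0.07,0,0,0],
    [0,0,0.07,0,0,0],
    [0,0,0.07,0,0,0]
  ]
}}

```text
time_s: 7.15
eef_pos: [457.2, -34.0, 346.7]
ee_rot: [-0.0, 0.151, 0.988, 0.0]
force: [-0.1, -0.3, -1.5]
grip_width: 0.201
grip_force: 78.8
```

In the tool's units: -20 mm is -0.05, -15 mm is -0.0375.

Emit:
{"op": "run_rows", "data": {
  "motion": [
    [-0.0125,-0.0025,0,0,0,0],
    [-0.025,-0.0025,0,0,0,0],
    [-0.0375,-0.0025,0,0,0,0],
    [-0.05,-0.0025,0,0,0,0],
    [-0.05,-0.0025,0,0,0,0],
    [-0.05,-0.0025,0,0,0,0]
  ]
}}

```text
time_s: 7.75
eef_pos: [476.0, -41.0, 346.6]
ee_rot: [-0.0, 0.151, 0.988, 0.0]
force: [0.2, 0.5, -1.1]
grip_width: 0.2
grip_force: 78.8
```

Emit:
{"op": "run_rows", "data": {
  "motion": [
    [0,0,-0.01,0,0,0],
    [0,0,-0.02,0,0,0],
    [0,0,-0.03,0,0,0],
    [0,0,-0.0375,0,0,0],
    [0,0,-0.045,0,0,0],
    [0,0,-0.05,0,0,0],
    [0,0,-0.05,0,0,0]
  ]
}}

```text
time_s: 8.45
eef_pos: [475.9, -40.9, 366.9]
ee_rot: [0.0, 0.151, 0.988, -0.0]
force: [0.6, 0.2, -4.4]
grip_width: 0.194
grip_force: 78.7
```

In the tool's units: -12 mm is -0.03, -8 mm is -0.02.

Emit:
{"op": "run_rows", "data": {
  "motion": [
    [0,0,-0.01,0,0,0],
    [0,0,-0.02,0,0,0],
    [0,0,-0.03,0,0,0],
    [0,0,-0.03,0,0,0],
    [0,0,-0.03,0,0,0],
    [0,0,-0.03,0,0,0]
  ]
}}

```text
time_s: 9.05
eef_pos: [475.9, -40.9, 378.5]
ee_rot: [-0.0, 0.151, 0.988, 0.0]
force: [-1.3, -0.2, -3.5]
grip_width: 0.199
grip_force: 78.7
```

In the tool's units: -80 mm is -0.2, -74 mm is -0.185.

Emit:
{"op": "run_rows", "data": {
  "motion": [
    [0,0,-0.015,0,0,0],
    [0,0,-0.04,0,0,0],
    [0,0,-0.07,0,0,0],
    [0,0,-0.1,0,0,0],
    [0,0,-0.13,0,0,0],
    [0,0,-0.16,0,0,0],
    [0,0,-0.185,0,0,0],
    [0,0,-0.2,0,0,0]
  ]
}}

```text
time_s: 9.85
eef_pos: [475.9, -40.9, 459.8]
ee_rot: [0.001, 0.151, 0.988, -0.0]
force: [0.4, -0.0, -3.5]
grip_width: 0.195
grip_force: 78.7
```

Emit:
{"op": "run_rows", "data": {
  "motion": [
    [0,0,-0.02,0,0,0],
    [0,0,-0.045,0,0,0],
    [0,0,-0.07,0,0,0],
    [0,0,-0.09,0,0,0],
    [0,0,-0.1,0,0,0],
    [0,0,-0.1,0,0,0],
    [0,0,-0.1,0,0,0],
    [0,0,-0.1,0,0,0]
  ]
}}

```text
time_s: 10.65
eef_pos: [475.9, -40.9, 498.2]
ee_rot: [-0.0, 0.151, 0.988, 0.0]
force: [-0.6, -0.5, -3.3]
grip_width: 0.198
grip_force: 78.7
```

```bash
python3 - <<'E'
from h import *
f=cv2.cvtColor(optics.capture("side"),cv2.COLOR_RGB2BGR)
cv2.imwrite("pics/s4.png",cv2.resize(f[100:200,215:295],(480,600),interpolation=cv2.INTER_CUBIC))
a=np.radians(-76.4);u=np.array([np.cos(a),np.sin(a)])
g=np.array([499.9,-245.5])-10*u;print(g,delta(g[0],g[1],500,103.6))
E
```

```text
[ 497.54857887 -235.78038999] [-7.90e+01 -1.79e+02 -2.00e+00 -0.00e+00 -1.00e+00  1.03e+03]
```

View pics/s4.png

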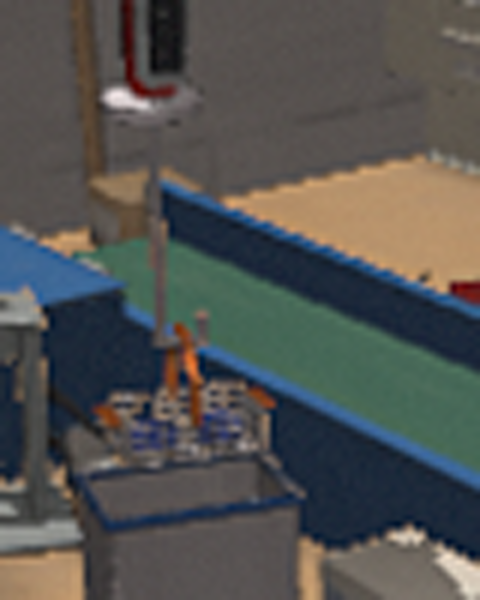

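The basket hangs level on the hook above the rim, bail at crop (183,345), with both blue caps in it. I'll carry it slowly, turning as it goes.

In the tool's units: -84 mm is -0.21, -75 mm is -0.1875, 0.46 rad is 0.2928.

Emit:
{"op": "run_rows", "data": {
  "motion": [
    [-0.005,-0.0125,0,0,0,0.0191],
    [-0.015,-0.035,0,0,0,0.0509],
    [-0.0275,-0.065,0,0,0,0.0955],
    [-0.0425,-0.095,0,0,0,0.1401],
    [-0.0575,-0.1275,0,0,0,0.1846],
    [-0.0725,-0.16,0,0,0,0.2292],
    [-0.085,-0.1875,0,0,0,0.2674],
    [-0.095,-0.21,0,0,0,0.2928]
  ]
}}

```text
time_s: 11.5
eef_pos: [487.1, -133.5, 498.5]
ee_rot: [-0.0, 0.374, 0.927, -0.0]
force: [0.2, 0.2, -2.7]
grip_width: 0.2
grip_force: 78.8
```

```bash
python3 -c "
from h import *
print(delta(497.5,-235.8,500,103.6))"
```

```text
[-79. -66.  -2.  -0.  -0. 566.]
```

In the tool's units: -79 mm is -0.1975, -74 mm is -0.185, 0.565 rad is 0.3597.

Emit:
{"op": "run_rows", "data": {
  "motion": [
    [-0.02,-0.0175,0,0,0,0.0382],
    [-0.045,-0.0375,0,0,0,0.0828],
    [-0.075,-0.0625,0,0,0,0.1337],
    [-0.105,-0.0875,0,0,0,0.191],
    [-0.135,-0.1125,0,0,0,0.2483],
    [-0.1625,-0.135,0,0,0,0.2992],
    [-0.185,-0.1525,0,0,0,0.3374],
    [-0.1975,-0.165,0,0,0,0.3597]
  ]
}}

```text
time_s: 12.3
eef_pos: [498.5, -235.8, 498.3]
ee_rot: [-0.0, 0.618, 0.786, -0.0]
force: [-0.4, 0.2, -3.0]
grip_width: 0.197
grip_force: 78.7
```

Emit:
{"op": "run_rows", "data": {
  "motion": [
    [0,0,0,0,0,0],
    [0,0,0,0,0,0],
    [0,0,0,0,0,0],
    [0,0,0,0,0,0],
    [0,0,0,0,0,0]
  ]
}}

```text
time_s: 12.8
eef_pos: [498.4, -234.5, 498.8]
ee_rot: [0.0, 0.616, 0.787, -0.0]
force: [0.3, -0.4, -3.3]
grip_width: 0.198
grip_force: 78.6
```

```bash
python3 - <<'E'
from h import *
np.set_printoptions(precision=2,suppress=True)
print(delta(497.5,-235.8,500,103.6))
t=cv2.cvtColor(optics.capture("top"),cv2.COLOR_RGB2BGR);s=cv2.cvtColor(optics.capture("side"),cv2.COLOR_RGB2BGR)
cv2.imwrite("pics/s5.png",np.hstack([cv2.resize(s[110:270,260:340],(300,600),interpolation=cv2.INTER_CUBIC),cv2.resize(t[160:240,285:365],(500,600),interpolation=cv2.INTER_CUBIC)]))
# tray rim corners expected in the side view
a=np.radians(-76.4);u=np.array([np.cos(a),np.sin(a),0]);v=np.array([-u[1],u[0],0])
for i,j in((1,1),(1,-1),(-1,-1),(-1,1)): print(proj("side",np.array([499.9,-245.5,36])+60*i*u+42.5*j*v))
E
```

```text
[-1. -1. -1.  0.  0.  5.]
[327.04 240.97]
[307.69 256.14]
[268.4 238.8]
[288.6  225.63]
```

View pics/s5.png

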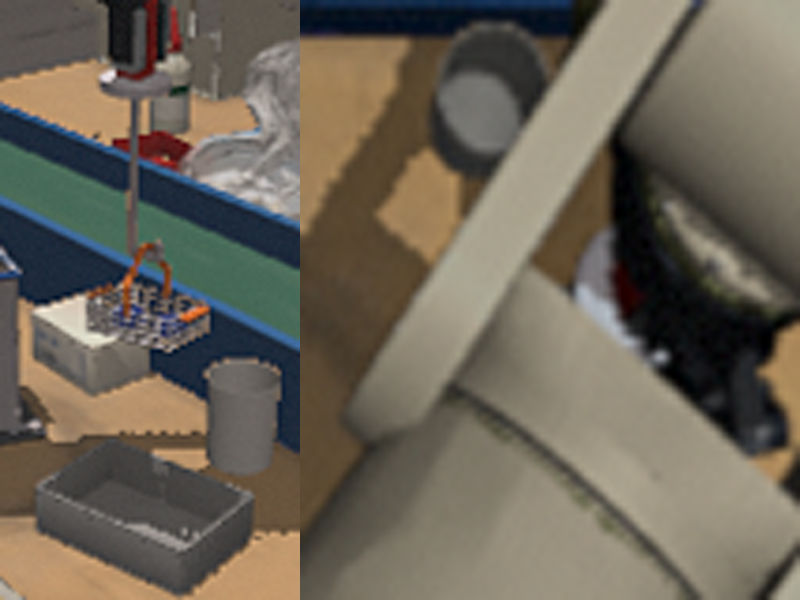

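```bash
python3 - <<'E'
from h import *
np.set_printoptions(precision=1,suppress=True)
c=np.array([500.5,-244.5,174])
for y in(-90,-76.4,-60):
    a=np.radians(y);u=np.array([np.cos(a),np.sin(a),0]);print(y,[((proj("side",c+k*39*u)-[260,110])*3.75).round() for k in(-1,1)])
print(((proj("side",(500.5,-244.5,211))-[260,110])*3.75))
E
```

```text
-90 [array([106., 280.]), array([187., 322.])]
-76.4 [array([ 96., 284.]), array([197., 317.])]
-60 [array([ 88., 290.]), array([205., 310.])]
[147.  246.3]
```

Side view: basket level above the tray, bail at crop (150,250) matching the prediction (147,246), tabs (97,300) and (192,313), roughly along the tray's long axis, and the tray where measured. I'll lower it now.

In the tool's units: 92 mm is 0.23, 88 mm is 0.22.

Emit:
{"op": "run_rows", "data": {
  "motion": [
    [-0.0025,-0.0025,0.015,0,0,0],
    [-0.0025,-0.0025,0.045,0,0,0],
    [-0.0025,-0.0025,0.08,0,0,0],
    [-0.0025,-0.0025,0.12,0,0,0],
    [-0.0025,-0.0025,0.16,0,0,0],
    [-0.0025,-0.0025,0.195,0,0,0],
    [-0.0025,-0.0025,0.22,0,0,0],
    [-0.0025,-0.0025,0.23,0,0,0]
  ]
}}

```text
time_s: 13.7
eef_pos: [497.6, -236.0, 405.2]
ee_rot: [-0.001, 0.617, 0.787, -0.0]
force: [0.3, -0.8, -2.7]
grip_width: 0.198
grip_force: 78.6
```

Emit:
{"op": "run_rows", "data": {
  "motion": [
    [0,0,0.015,0,0,0],
    [0,0,0.035,0,0,0],
    [0,0,0.055,0,0,0],
    [0,0,0.075,0,0,0],
    [0,0,0.095,0,0,0],
    [0,0,0.11,0,0,0],
    [0,0,0.12,0,0,0],
    [0,0,0.125,0,0,0]
  ]
}}

```text
time_s: 14.5
eef_pos: [497.7, -236.0, 356.3]
ee_rot: [-0.0, 0.617, 0.787, -0.0]
force: [0.2, -0.3, -4.1]
grip_width: 0.198
grip_force: 78.6
```

Emit:
{"op": "run_rows", "data": {
  "motion": [
    [0,0,0.005,0,0,0],
    [0,0,0.01,0,0,0],
    [0,0,0.015,0,0,0],
    [0,0,0.02,0,0,0],
    [0,0,0.025,0,0,0],
    [0,0,0.03,0,0,0],
    [0,0,0.03,0,0,0],
    [0,0,0.03,0,0,0]
  ]
}}

```text
time_s: 15.3
eef_pos: [497.8, -236.0, 344.9]
ee_rot: [0.0, 0.617, 0.787, 0.0]
force: [0.1, 0.0, -0.4]
grip_width: 0.2
grip_force: 78.7
```

In the tool's units: 14 mm is 0.035, 12 mm is 0.03.

Emit:
{"op": "run_rows", "data": {
  "motion": [
    [0,0,0.01,0,0,0],
    [0,0,0.02,0,0,0],
    [0,0,0.03,0,0,0],
    [0,0,0.035,0,0,0],
    [0,0,0.035,0,0,0],
    [0,0,0.035,0,0,0]
  ]
}}

```text
time_s: 15.9
eef_pos: [497.7, -236.0, 330.8]
ee_rot: [0.0, 0.617, 0.787, -0.0]
force: [-0.3, 0.0, -1.9]
grip_width: 0.199
grip_force: 78.7
```

```bash
python3 - <<'E'
from h import *
s=cv2.cvtColor(optics.capture("side"),cv2.COLOR_RGB2BGR)
cv2.imwrite("pics/s6.png",cv2.resize(s[150:270,255:345],(450,600),interpolation=cv2.INTER_CUBIC))
E
```

```text
(no output)
```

View pics/s6.png

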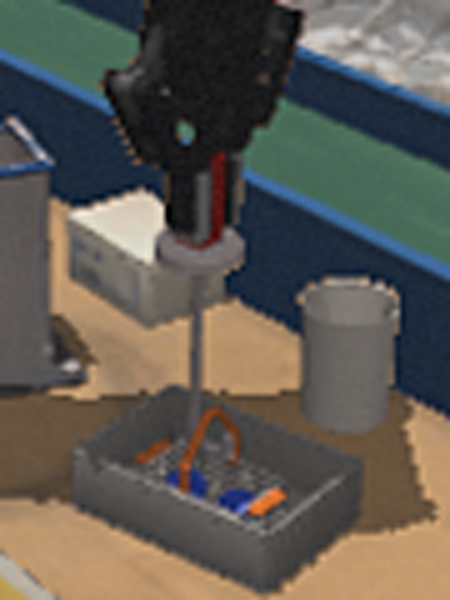

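The basket stands flat in the tray with both caps in it. The hook has dropped free below the bail (top at (218,412)). Next I back the hook off and raise it.

In the tool's units: 26 mm is 0.065, 20 mm is 0.05.

Emit:
{"op": "run_rows", "data": {
  "motion": [
    [0.0125,0,0,0,0,0],
    [0.025,0,0,0,0,0],
    [0.0375,0,0,0,0,0],
    [0.05,0,0,0,0,0],
    [0.065,0,0,0,0,0],
    [0.065,0,0,0,0,0],
    [0.065,0,0,0,0,0]
  ]
}}

```text
time_s: 16.65
eef_pos: [491.5, -210.6, 330.8]
ee_rot: [0.0, 0.616, 0.787, -0.0]
force: [0.3, 0.5, -1.6]
grip_width: 0.2
grip_force: 78.7
```

Emit:
{"op": "run_rows", "data": {
  "motion": [
    [0,0,-0.0125,0,0,0],
    [0,0,-0.025,0,0,0],
    [0,0,-0.0375,0,0,0],
    [0,0,-0.0625,0,0,0],
    [0,0,-0.125,0,0,0],
    [0,0,-0.225,0,0,0],
    [0,0,-0.325,0,0,0],
    [0,0,-0.35,0,0,0]
  ]
}}

```text
time_s: 17.45
eef_pos: [491.2, -210.5, 475.9]
ee_rot: [0.004, 0.617, 0.787, 0.0]
force: [-0.0, -0.2, -2.1]
grip_width: 0.198
grip_force: 78.9
```

```bash
python3 - <<'E'
from h import *
s=cv2.cvtColor(optics.capture("side"),cv2.COLOR_RGB2BGR)
for b in blobs(mask(s,[5,150,100],[16,255,255],(265,215,330,260))):print(b)
print("blue",blobs(mask(s,[105,120,60],[130,255,255],(265,215,330,260))))
a=np.radians(-21.5);g=np.array([510.8,238.3])-75*np.array([np.cos(a),np.sin(a)]);print(g,delta(g[0],g[1],455,158.5))
E
```

```text
([293.82, 237.85], [291, 231, 8, 17, 34])
([301.44, 238.22], [301, 235, 2, 7, 9])
([285.0, 239.83], [282, 238, 7, 5, 12])
([308.0, 250.0], [305, 248, 7, 5, 19])
blue [([289.29, 245.0], [288, 244, 3, 3, 7]), ([293.93, 246.14], [293, 244, 3, 5, 14]), ([301.77, 249.41], [299, 248, 7, 4, 22])]
[441.0186824 265.787592 ] [ 475.   65.   18.    2.    7. -954.]
```

The basket stayed put (bail and tabs at the same pixels). Going back to the stand.

In the tool's units: 300 mm is 0.75, 260 mm is 0.65, -0.15 rad is -0.0955.

Emit:
{"op": "run_rows", "data": {
  "motion": [
    [0.05,0.0075,0,0,0,-0.0318],
    [0.15,0.02,0.0125,0,0,-0.0955],
    [0.25,0.035,0.025,0,0,-0.1592],
    [0.35,0.0475,0.0375,0,0,-0.2228],
    [0.45,0.0625,0.0375,0,0,-0.2865],
    [0.55,0.075,0.0375,0,0,-0.3501],
    [0.65,0.09,0.0375,0,0,-0.4138],
    [0.75,0.1025,0.0375,0,0,-0.4775]
  ]
}}

```text
time_s: 18.3
eef_pos: [458.4, 92.5, 454.2]
ee_rot: [-0.001, 0.283, 0.959, -0.0]
force: [1.4, 0.4, -1.6]
grip_width: 0.197
grip_force: 78.8
```

```bash
python3 -c "
from h import *
print(delta(441,265.8,455,158.5))"
```

```text
[ 109.  136.   -1.   -1.   -3. -198.]
```

In the tool's units: 136 mm is 0.34, 130 mm is 0.325, -0.198 rad is -0.1261.

Emit:
{"op": "run_rows", "data": {
  "motion": [
    [0.055,0.07,0,0,0,-0.0255],
    [0.11,0.1375,0,0,0,-0.0509],
    [0.165,0.205,0,0,0,-0.0764],
    [0.22,0.2725,0,0,0,-0.1019],
    [0.2625,0.325,0,0,0,-0.1261],
    [0.2725,0.34,0,0,0,-0.1261],
    [0.2725,0.34,0,0,0,-0.1261],
    [0.2725,0.34,0,0,0,-0.1261]
  ]
}}

```text
time_s: 19.1
eef_pos: [442.5, 263.3, 455.1]
ee_rot: [-0.001, 0.189, 0.982, -0.0]
force: [-0.4, 0.2, -2.7]
grip_width: 0.201
grip_force: 78.9
```

```bash
python3 -c "
from h import *
print(delta(441,265.8,337,158.5))"
```

```text
[  2.   2. 118.  -1.  -1.  -6.]
```

In the tool's units: 118 mm is 0.295, 105 mm is 0.2625, -0.006 rad is -0.0038.

Emit:
{"op": "run_rows", "data": {
  "motion": [
    [0.005,0.005,0.05,0,0,-0.0038],
    [0.005,0.005,0.125,0,0,-0.0038],
    [0.005,0.005,0.2,0,0,-0.0038],
    [0.005,0.005,0.2625,0,0,-0.0038],
    [0.005,0.005,0.295,0,0,-0.0038],
    [0.005,0.005,0.295,0,0,-0.0038],
    [0.005,0.005,0.295,0,0,-0.0038]
  ]
}}

```text
time_s: 19.8
eef_pos: [441.8, 265.8, 338.3]
ee_rot: [0.0, 0.187, 0.982, 0.0]
force: [0.8, -0.2, -1.1]
grip_width: 0.199
grip_force: 78.9
```

```bash
python3 -c "
from h import *
print(delta(441,265.8,337,158.5),delta(510.8,238.3,337,158.5))"
```

```text
[ 1. -0.  1.  0.  0. -1.] [-74.  -0.   1.   0.   0.  -1.]
```

The rows are not in the units I measure in: shifts go in shares of 400 mm and turns go in shares of 90 degrees. I convert before sending: -74 mm is -0.185, -70 mm is -0.175.

Emit:
{"op": "run_rows", "data": {
  "motion": [
    [-0.025,0,0.0025,0,0,0],
    [-0.055,0,0.0025,0,0,0],
    [-0.0875,0,0.0025,0,0,0],
    [-0.12,0,0.0025,0,0,0],
    [-0.15,0,0.0025,0,0,0],
    [-0.175,0,0.0025,0,0,0],
    [-0.185,0,0.0025,0,0,0],
    [-0.185,0,0.0025,0,0,0]
  ]
}}

```text
time_s: 20.6
eef_pos: [510.7, 239.1, 336.5]
ee_rot: [-0.0, 0.187, 0.982, -0.0]
force: [-0.4, -0.2, -2.4]
grip_width: 0.198
grip_force: 78.9
```

```bash
python3 -c "
from h import *
print(delta(510.8,238.3,323.2,158.5))"
```

```text
[-0. -1. 13. -0. -0. -0.]
```

In the tool's units: 13.5 mm is 0.0338, 13 mm is 0.0325.

Emit:
{"op": "run_rows", "data": {
  "motion": [
    [0,-0.0025,0.01,0,0,0],
    [0,-0.0025,0.02,0,0,0],
    [0,-0.0025,0.0275,0,0,0],
    [0,-0.0025,0.0325,0,0,0],
    [0,-0.0025,0.0338,0,0,0],
    [0,-0.0025,0.0338,0,0,0],
    [0,-0.0025,0.0338,0,0,0]
  ]
}}

```text
time_s: 21.3
eef_pos: [509.9, 238.4, 323.2]
ee_rot: [0.0, 0.186, 0.982, 0.0]
force: [-0.1, -0.1, -1.8]
grip_width: 0.2
grip_force: 79.2
```

The wrist still carries the rod's weight, so I'll creep down until contact.

In the tool's units: -1 mm is -0.0025, 0.5 mm is 0.0013.

Emit:
{"op": "run_rows", "data": {
  "motion": [
    [-0.0025,0,0.0013,0,0,0],
    [-0.0025,0,0.0025,0,0,0],
    [-0.0025,0,0.0025,0,0,0],
    [-0.0025,0,0.0025,0,0,0]
  ]
}}

```text
time_s: 21.7
eef_pos: [510.8, 238.2, 323.2]
ee_rot: [0.0, 0.186, 0.983, 0.0]
force: [-4.0, 0.5, 6.4]
grip_width: 0.204
grip_force: 80.1
```

Emit:
{"op": "run_rows", "data": {
  "motion": [
    [0,0,0.0013,0,0,0],
    [0,0,0.0013,0,0,0],
    [0,0,0.0013,0,0,0]
  ]
}}

```text
time_s: 22.0
eef_pos: [510.7, 238.2, 323.2]
ee_rot: [0.0, 0.186, 0.983, 0.0]
force: [-5.9, 0.9, 11.5]
grip_width: 0.204
grip_force: 80.5
```

Seated on the shelf (upward force). I'll relax and open.

In the tool's units: -1 mm is -0.0025, 0.5 mm is 0.0013.

Emit:
{"op": "run_rows", "data": {
  "motion": [
    [0.0013,0,-0.0025,0,0,0],
    [0.0013,0,-0.0025,0,0,0]
  ]
}}

```text
time_s: 22.2
eef_pos: [510.5, 238.2, 323.2]
ee_rot: [0.0, 0.186, 0.982, 0.0]
force: [-2.5, -0.8, 5.8]
grip_width: 0.202
grip_force: 79.5
```

Emit:
{"op": "run_rows", "data": {
  "motion": [
    [0,0,0,0,0,0],
    [0,0,0,0,0,0],
    [0,0,0,0,0,0],
    [0,0,0,0,0,0],
    [0,0,0,0,0,0],
    [0,0,0,0,0,0],
    [0,0,0,0,0,0],
    [0,0,0,0,0,0]
  ],
  "jaw": 1.0
}}

```text
time_s: 23.0
eef_pos: [510.4, 238.2, 322.7]
ee_rot: [-0.0, 0.186, 0.982, -0.0]
force: [1.0, 0.4, 0.3]
grip_width: 0.996
grip_force: 0.0
```

In the tool's units: 150 mm is 0.375, -130 mm is -0.325.

Emit:
{"op": "run_rows", "data": {
  "motion": [
    [0,0,-0.0375,0,0,0],
    [0,0,-0.1,0,0,0],
    [0,0,-0.2,0,0,0],
    [0,0,-0.3,0,0,0],
    [0.1,0,-0.325,0,0,0],
    [0.2,0,-0.325,0,0,0],
    [0.3,0,-0.325,0,0,0],
    [0.375,0,-0.325,0,0,0]
  ]
}}

```text
time_s: 23.8
eef_pos: [368.8, 293.6, 452.9]
ee_rot: [0.0, 0.186, 0.983, 0.0]
force: [-0.2, 0.0, 0.1]
grip_width: 0.998
grip_force: 0.0
```

Emit:
{"op": "run_rows", "data": {
  "motion": [
    [0.075,0.075,0,0,0,0],
    [0.15,0.15,0,0,0,0],
    [0.225,0.225,0,0,0,0],
    [0.3,0.3,0,0,0,0],
    [0.3,0.3,0,0,0,0],
    [0.3,0.3,0,0,0,0]
  ]
}}

```text
time_s: 24.4
eef_pos: [302.7, 449.0, 452.4]
ee_rot: [-0.0, 0.186, 0.983, -0.0]
force: [0.6, -1.1, 0.2]
grip_width: 1.001
grip_force: 0.0
```

```bash
python3 - <<'E'
from h import *
f=[cv2.cvtColor(optics.capture(n),cv2.COLOR_RGB2BGR) for n in("side","top")]
o=np.hstack([cv2.resize(f[0][125:265,185:335],(400,373),interpolation=cv2.INTER_CUBIC),cv2.resize(f[1][165:245,135:235],(400,320),interpolation=cv2.INTER_CUBIC)[:, :400].repeat(1,0) if 0 else np.vstack([cv2.resize(f[1][180:230,138:198],(400,333)),np.zeros((40,400,3),np.uint8)])])
o=np.vstack([o,np.hstack([cv2.resize(f[1][190:238,296:356],(280,224),interpolation=cv2.INTER_CUBIC),np.zeros((224,520,3),np.uint8)])])
cv2.imwrite("pics/fin.png",o);s=f[0]
print(blobs(mask(s,[0,130,50],[8,255,255],(195,130,220,160))),ctrl.sense()["force"])
E
```

```text
[([204.16, 142.25], [202, 136, 5, 14, 64])] [-0.06659533 -1.72462668 -0.74607204]
```

View pics/fin.png

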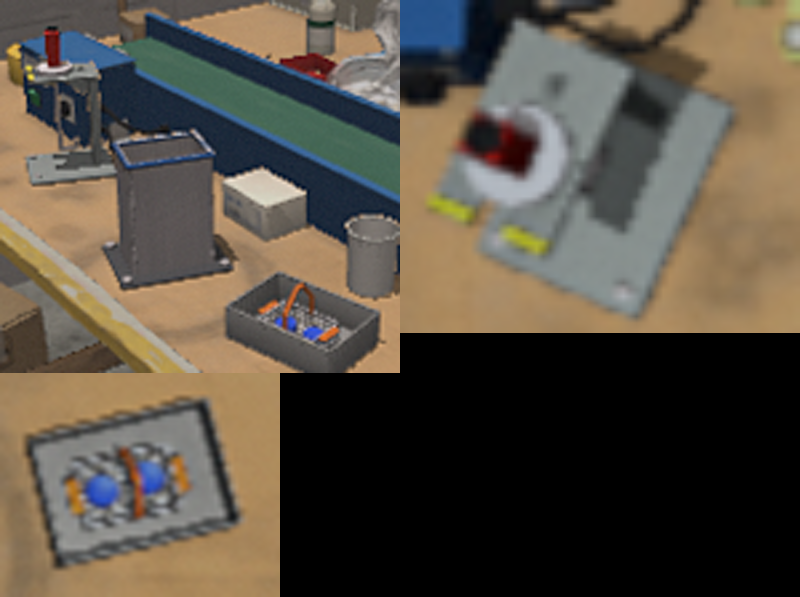

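The rod is back in its fork: the red centroid is at (204.2,142.3) against (204.3,142.7) at the start, and the lips are clear. The basket is flat and central in the tray with both caps.

```bash
python3 -c "
from rig import ctrl, optics
print(ctrl.finish_job())"
```

```text
the job is handed in; nothing more can be done
None
```

The job is handed in, with no verdict shown: in the last pictures the basket stands flat in the drip tray with both caps, and the rod hangs upright in its fork.

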